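Seat the relays and snap the cover on a control box

TASK

Push both plug-in relays in the open control box fully down into their sockets, then pick up its stepped grey cover, set it on the box and press it down until its clips snap and it sits flush all round. Keep pressing down on the cover firmly (about 10 to 20 N) and finish like that, with the gripper still pushing and not lifted away. Leave everything else on the bench where it is.

Things in the scene. Friction and masses are not known exactly. Their poses are not given: they have to be found in the camera images.
- base: open grey control box, 133 x 79 mm (long side along its x), bolted on a 150 x 95 x 6 mm aluminium plate that is fixed to the bench; origin under the plate's centre on the bench, z up. A tapered post 20 mm tall stands in each corner of its rim and guides the cover's skirt from outside (1.5 mm play each way when down; the last 8 mm of the post tapers by 4 mm). The two short ends each carry a sprung latch nose. It does not give way
- base_seat (a point): centre of the box's rim ledge, 36 mm above the bench, axes as the box; the cover's lower edge rests at this height when it is home. In the cover's way down the clips first touch 10 mm above home, resist most (about 12 to 18 N in all) 5 to 8 mm above home and snap past about 5 mm above home
- rim: the flat ledge round the top of the box (10 to 12 mm wide, part of the box), on which the cover's lower edge comes to rest and which takes the downward push; origin the same point as base_seat
- relay_near (a joint): travel of the relay at the box's -x end, m: 0 = standing 8 mm proud, 0.008 = fully home on a hard stop; it starts between 0 and 0.003. It moves straight down against about 6 N of friction and stays where it is left
- relay_near_top (a point): centre of that relay's flat top (27 mm along the box's x, 24 mm along its y; white case 45 mm tall), 26 mm to the -x side of the box's centre; 77 mm above the bench when home, up to 85 mm when proud; a relay left proud would foul the cover
- relay_far (a joint): the same for the relay at the box's +x end
- relay_far_top (a point): centre of the top of the relay at the box's +x end, 26 mm to the +x side of the box's centre; heights as for the other
- cover: the box's loose stepped cover, grey plastic, about 0.1 kg, open below, 133 x 79 mm (long side along its x) and 50 mm tall: a skirt with shoulders 25 mm up, and from them a raised middle part 104 mm long (x), 42 mm wide (y) and 25 mm tall, with a flat top; origin at the centre of its lower edge, z up. It stands open side down on the bench and fits either way round (half turn)
- cover_center (a point): centre of the cover, half-way up, 25 mm above its lower edge: level with the shoulders. The raised part to grip is centred 12.5 mm above this point, 42 mm across the cover's y
- spool: solder spool, 52 mm across, 40 mm tall, not to be moved; origin at its underside
- syringe: closed flux syringe lying down, about 145 mm long, not to be moved
- flat_lid: flat grey lid of another box, 125 x 75 x 8 mm, without raised part, not to be moved
- battery: black battery pack, 110 x 76 x 77 mm, not to be moved
- spare_relay: spare relay lying on its side, 45 x 27 x 24 mm, not to be moved
- driver: screwdriver lying down, not to be moved
- tin: small open metal tin, 60 mm across, 35 mm tall, not to be moved
Not all that is in view belongs to the job. Leave any blue look-alike of the cover alone.

How it is judged:
On the way, in this order (a step that is already met when the one before it is completed fails the run):
1. both relays are pushed home while the cover is still off the box (value of joint each of relay_near, relay_far above 0.0065 m and horizontal distance between cover and base_seat above 0.08 m), for 0.2 s.
2. the cover has snapped home on the box (z of cover in the frame of base_seat between -0.003 and 0.0025 m and horizontal distance between cover and base_seat below 0.004 m and angle between cover's own z axis and vertical below 0.04 rad and angle between the x axis of cover and the x axis of base, either way round below 0.06 rad), for 0.2 s.
At the end, for the whole second after the job is handed in: both relays at least 6.5 mm down their 8 mm travel; the cover within 2.5 mm of home in height and 4 mm sideways, level within 0.04 rad and in line with the box within 0.06 rad; the fingers still on the cover, pressing it down on the rim ledge with more than 5 N (all of step 2 and value of joint each of relay_near, relay_far above 0.0065 m and contact force between cover and rim above 5 N and contact force between the fingers and cover above 4 N); the arm keeps its last pose, push and grip.
It fails at once if a bystander is moved more than 30 mm (distance of any of spool, syringe, flat_lid, battery, spare_relay, driver, tin from where it was at the start of the episode above 0.03 m).
It also fails if it takes over 72 s, if anything falls off the work surface, if the arm or the gripper's body presses on something with over 40 N, if the wrist force passes 120 N, or if a joint passes its speed limit or range.

ROBOT

A 6-joint arm with a two-finger parallel gripper is mounted at the origin on the work surface. World frame = base frame: x ahead of the robot, y to its left, z up, the work surface at z = 0. Lengths are in m, angles in rad, forces in N, time in s.
With the tool pointing down it reaches from about 0.25 to 0.725 m from the base axis. Payload 4 kg.
Tool frame: the origin (TCP) lies at the very end of the fingers, on their centre line; the grasp point (between the pads) lies bot.grasp_offset behind it (bot.grasp_offset is the distance from the TCP to the grasp point, in m); z points along the fingers, y is the direction in which the jaws open and shut (so a half turn about z gives the same grasp; the last joint's range is limited). The gripper opens to 85 mm and grips with 20 to 120 N. Pads are 22 mm wide; open, the fingers measure 114 mm over their backs; the gripper's body (76 mm by 85 mm) begins 54 mm behind the grasp point. The pads swing forward as they close: fully open they stand 13 mm farther back than shut.
Start: joints at [-1.182, 0.241, 0.005, 1.335, 0, 1.571], TCP at [0.19, -0.463, 0.231] pointing down, gripper open.
Joint ranges: [-2.72, 2.72], [-1.05, 1.87], [-1.09, 1.28], [-1.99, 2.15], [-1.42, 1.44], [-3.14, 3.14]. Speed limits (rad/s): [2.79, 2.79, 3.14, 3.14, 3.14, 3.14].

INTERFACE

Orientations are given as a unit quaternion [x, y, z, w].
In Python, from workcell import bot gives the robot as it stands. The module is installed in compiled form; this text tells all that it offers.
- The arm moves only by the shell command python3 -m jog 'ROWS' [OPENING]. ROWS is JSON, a list that holds one entry, the list of rows, each a list of 6 numbers: the shift along the tool's x, y, z in m, then the turn, a rotation vector about the tool's x, y, z in degrees. In form: [[[dx, dy, dz, wx, wy, wz], ...]]. A call has 1 to 12 rows; each row shifts and turns the pose as measured when the row begins, along the tool's axes as they then stand; what a row does not reach is not made up. A row lasts 1/8 s, in which the tool goes at most 62.5 mm and 10.7 degrees, less where a joint would pass 70% of its speed; a pose out of reach is approached as far as the arm can. A call is refused whole if a number of a shift passes 0.0625 or a number of a turn 10.7, either way. A call with a gripper value outside its range is refused whole. OPENING is the finger opening in m, from 0 to 0.0854, set as the call begins (- or left out, the last holds). The fingers move at their own pace and stop on an object; the grip force is fixed at half the most. Time passes only in rows, so rows that do not move let the fingers close. It gives the time, the measured TCP pose, the force and the opening at its end, in the units of the state.
- bot.get_obs(): the state, without advancing time (a new reading comes with each control period).
- bot.camera(name): name is "side" or "top" or "wrist"; returns a dict with "pixels" (480x640x3 uint8, red, green, blue), "fx", "fy", "cx", "cy" (pixels), "rvec" (rotation vector, rad) and "tvec" (3), from world to camera coordinates, as OpenCV has them. Camera axes: x right, y down, z forward; pixel columns grow to the right and rows downward; lengths in m; the calibration is good to about 2 mm. A picture is of the moment at which its call begins. There is no depth.
- bot.job_done(): hands the job in, once; it reports no verdict.
The state is a dict: "clock": time; "joint_pos": joint angles; "joint_vel": joint speeds; "tau": joint torques, N m; "eef_pos": TCP position; "tool_rot": TCP orientation; "ft_force": force on the tool from outside, world axes, zero at the start; "ft_torque": the same for the moment, N m; "grip_width": finger opening in m.
Only numpy, scipy, OpenCV 4.12 (cv2) and the standard library are available. Lean on these libraries where they do the work, as an engineer would, in place of code of your own. Each camera call takes 0.05 s, during which the arm holds its last target. There are 200 camera calls.

## Working session

There is one attempt and no reset: what is moved stays moved. The work goes in short steps, Python scripts to look and compute and a shell command to move; the robot and the scene stay as the last step left them, time stands still between calls to the robot, and variables do not carry over. Pictures are saved under pics/ and viewed, on a budget of 10 in all, crops included, one or two more only if the job needs it, and the job is handed in when it is done.

```bash
mkdir -p pics
cat > h.py <<'E'
import cv2, numpy as np
from scipy.spatial.transform import Rotation as R
from workcell import bot
def shot(name,fn):
    c=bot.camera(name); cv2.imwrite(f'pics/{fn}.png',c['pixels'][:,:,::-1])
    np.savez(f'pics/{fn}.npz',**{k:c[k] for k in('fx','fy','cx','cy','rvec','tvec')}); return c
def ray(fn,uv):
    c=np.load(f'pics/{fn}.npz'); Rm=R.from_rotvec(np.ravel(c['rvec'])).as_matrix(); t=np.ravel(c['tvec'])
    d=Rm.T@np.array([(uv[0]-c['cx'])/c['fx'],(uv[1]-c['cy'])/c['fy'],1]); return -Rm.T@t, d/np.linalg.norm(d)
def atz(fn,uv,z):
    o,d=ray(fn,uv); return o+d*(z-o[2])/d[2]
def tri(a,b):  # [(fn,uv),(fn,uv)]
    o1,d1=ray(*a);o2,d2=ray(*b); s=np.linalg.lstsq(np.c_[d1,-d2],o2-o1,rcond=None)[0]
    p,q=o1+s[0]*d1,o2+s[1]*d2; return (p+q)/2,np.linalg.norm(p-q)
def proj(fn,P):
    c=np.load(f'pics/{fn}.npz'); K=np.array([[c['fx'],0,c['cx']],[0,c['fy'],c['cy']],[0,0,1]],float)
    return cv2.projectPoints(np.array(P,float).reshape(-1,3),c['rvec'],c['tvec'],K,None)[0].reshape(-1,2)
E
python3 -c "
from h import *
shot('top','top0');shot('side','side0')
o=bot.get_obs();print(bot.grasp_offset,o)
for n in('top0','side0'):print(ray(n,(320,240)))"
```

```text
0.0187 {'clock': 0.1, 'joint_pos': array([-1.18200528e+00,  2.41354794e-01,  3.85235491e-03,  1.33521584e+00,
        1.92875885e-06,  1.57077082e+00]), 'joint_vel': array([ 0.0002343 , -0.00134549,  0.00315616, -0.00093987,  0.00086832,
       -0.00134372]), 'tau': array([-5.39027369e-04, -3.73137832e+01,  2.53009754e+01,  1.08933265e-02,
       -7.32647231e-05, -2.31213150e-06]), 'eef_pos': array([ 0.18931735, -0.46215118,  0.23049091]), 'tool_rot': array([ 9.81161701e-01,  1.93185902e-01, -1.84676422e-04, -9.43062197e-04]), 'ft_force': array([-0.44380166, -0.3894681 , -0.58497615]), 'ft_torque': array([-0.03871737,  0.0129151 , -0.02760303]), 'grip_width': 0.08557633079833077}
(array([ 0.46224803, -0.0121062 ,  0.99877258]), array([ 0.06790057,  0.01847378, -0.99752104]))
(array([0.02213568, 0.64438568, 0.67292708]), array([ 0.49428037, -0.63717739, -0.59134752]))
```

View pics/top0.png

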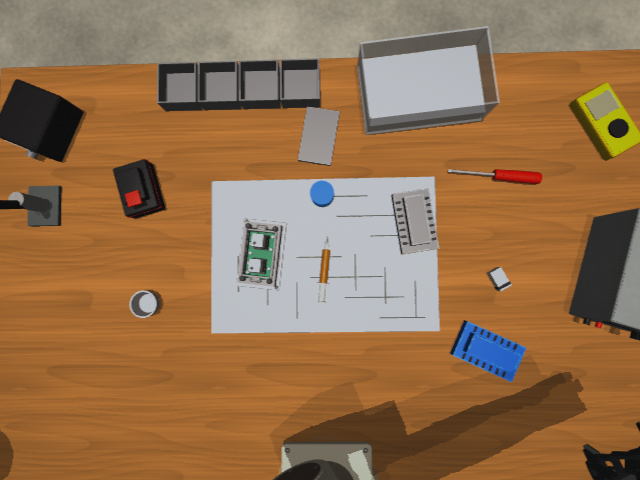

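View pics/side0.png

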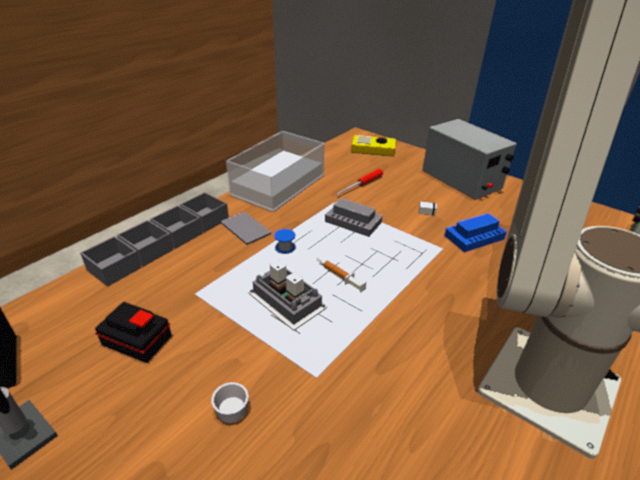

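The top view shows the open box at (262,254) with relay tops at (260,241) and (256,266). Three things could be the cover:
- The grey stepped part at (415,221) has a raised middle and a skirt, so it fits the description.
- The blue part at (488,350) is the look-alike.
- The flat plate at (319,136) is flat_lid.

I'll confirm with one enlarged composite crop.

```bash
python3 -c "
from h import *
t=cv2.imread('pics/top0.png');s=cv2.imread('pics/side0.png')
f=lambda i,x,y:cv2.resize(i[y:y+75,x:x+100],(400,300),interpolation=cv2.INTER_CUBIC)
cv2.imwrite('pics/crop1.png',np.vstack([np.hstack([f(t,212,217),f(t,365,183)]),np.hstack([f(s,238,255),f(s,305,180)])]))"
```

```text
(no output)
```

View pics/crop1.png

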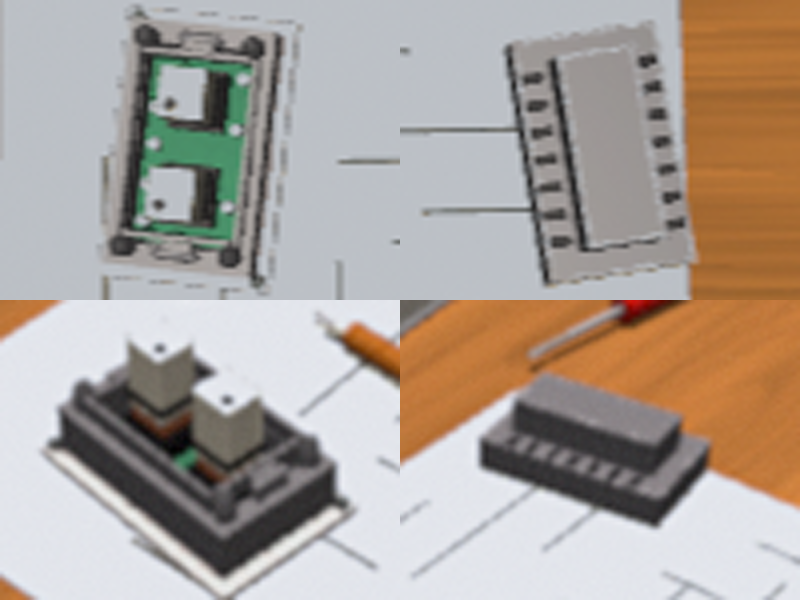

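The crop confirms the target: the grey part (top panel, right) has a raised block with top corners at about crop (555,58), (632,48), (662,238) and (585,250). The box has four posts and two white relays. Now to measure.

```bash
python3 -c "
from h import *
T=lambda u,v:('top0',(212+u/4-.375,217+v/4-.375)); S=lambda u,v:('side0',(238+u/4-.375,255+(v-300)/4-.375))
TC=lambda u,v:('top0',(365+(u-400)/4-.375,183+v/4-.375)); SC=lambda u,v:('side0',(305+(u-400)/4-.375,180+(v-300)/4-.375))
print('relayA',tri(T(184,96),S(160,343)),'relayB',tri(T(172,193),S(228,387)))
p=[atz(*T(*q),.056) for q in[(147,35),(254,46),(229,257),(122,245)]];print('posts',np.round(p,4),np.mean(p,0))
for i in range(4):print(np.linalg.norm(p[i]-p[i-1]))
d=p[0]+p[1]-p[2]-p[3];print('box yaw',np.degrees(np.arctan2(d[1],d[0])))
c=[(555,58),(632,48),(662,238),(585,250)]; s=[(545,375),(683,415),(660,445),(515,400)]
for z in [.05]:
  p=np.array([atz(*TC(*q),z) for q in c]);print('cov',p,p.mean(0));d=p[0]+p[1]-p[2]-p[3];print(np.degrees(np.arctan2(d[1],d[0])),np.linalg.norm(d)/2)
  p=np.array([atz(*SC(*q),z) for q in s]);print('covside',p,p.mean(0))
print('cov ctr',tri(TC(*np.mean(c,0)),SC(*np.mean(s,0))))
print(R.from_quat(bot.get_obs()['tool_rot']).as_matrix())
"
```

```text
relayA (array([0.52631082, 0.13327089, 0.08236059]), np.float64(0.001989549646324922)) relayB (array([0.47602536, 0.13883244, 0.0843178 ]), np.float64(0.00011500513641655814))
posts [[0.56   0.1562 0.056 ]
 [0.5531 0.0996 0.056 ]
 [0.4425 0.1137 0.056 ]
 [0.4496 0.17   0.056 ]] [0.50129392 0.13487632 0.056     ]
0.11126273686333674
0.05708037369676855
0.11151983865501693
0.05672467273157996
box yaw -7.186822520412742
cov [[ 0.61456616 -0.17201267  0.05      ]
 [ 0.61906831 -0.21251663  0.05      ]
 [ 0.51844459 -0.22501906  0.05      ]
 [ 0.51282302 -0.18480183  0.05      ]] [ 0.56622552 -0.19858755  0.05      ]
7.123829173719817 0.10197060087129356
covside [[ 0.61828609 -0.21112695  0.05      ]
 [ 0.51965779 -0.22919528  0.05      ]
 [ 0.51124983 -0.18949455  0.05      ]
 [ 0.614339   -0.17261044  0.05      ]] [ 0.56588318 -0.2006068   0.05      ]
cov ctr (array([ 0.56516525, -0.19900503,  0.05071687]), np.float64(0.0018987214130921218))
[[ 9.25358346e-01  3.79092868e-01 -7.26767507e-04]
 [ 3.79093565e-01 -9.25356636e-01  1.77923926e-03]
 [ 1.97777774e-06 -1.92194678e-03 -9.99998153e-01]]
```

```bash
cat > go.py <<'E'
import sys; from h import *
def go(x,y,z,yaw):
    o=bot.get_obs(); Rm=R.from_quat(o['tool_rot']).as_matrix(); c,s=np.cos(np.radians(yaw)),np.sin(np.radians(yaw))
    Rt=np.array([[c,s,0],[s,-c,0],[0,0,-1]])
    print('t',round(o['clock'],2),'pos',o['eef_pos'].round(4),'F',o['ft_force'].round(1),'w',round(o['grip_width'],4))
    print('to go, tool axes:',(Rm.T@(np.array([x,y,z])-o['eef_pos'])).round(4),'turn',np.degrees(R.from_matrix(Rm.T@Rt).as_rotvec()).round(2))
if __name__=='__main__': go(*map(float,sys.argv[1:]))
E
python3 -m jog '[[[0,0,0,0,0,10],[0,0,0,0,0,10],[0,0,0,0,0,9.5],[0,0,0,0,0,0]]]' 0; python3 go.py 0.501 0.135 0.2 -7.2
```

```text
clock: 0.6
eef_pos: [0.1887, -0.4608, 0.2283]
tool_rot: [0.998, -0.07, -0.002, -0.003]
ft_force: [0.0, -0.3, 0.1]
grip_width: 0.0123
t 0.6 pos [ 0.1887 -0.4608  0.2283] F [ 0.  -0.3  0.1] w 0.0123
to go, tool axes: [ 0.2257 -0.6335  0.0313] turn [-0.35  0.2  -0.86]
```

```bash
python3 -m jog '[[[0.02,-0.057,0,-0.3,0.2,-0.9],[0.02,-0.057,0,0,0,0],[0.02,-0.057,0,0,0,0],[0.02,-0.057,0,0,0,0],[0.02,-0.057,0,0,0,0],[0.02,-0.057,0,0,0,0],[0.02,-0.057,0,0,0,0],[0.02,-0.057,0,0,0,0],[0.02,-0.057,0,0,0,0],[0.02,-0.057,0,0,0,0],[0.02,-0.057,0,0,0,0],[0,0,0,0,0,0]]]' 0; python3 go.py 0.501 0.135 0.2 -7.2
```

```text
clock: 2.1
eef_pos: [0.4735, 0.0481, 0.2341]
tool_rot: [0.999, 0.026, -0.0, -0.045]
ft_force: [0.7, -0.3, -0.0]
grip_width: -0.0
t 2.1 pos [0.4735 0.0481 0.2341] F [ 0.7 -0.3 -0. ] w -0.0
to go, tool axes: [ 0.0319 -0.082   0.0416] turn [-5.12  0.35 10.12]
```

```bash
python3 -m jog '[[[0.016,-0.041,0.01,-5,0.3,10],[0.016,-0.041,0.01,0,0,0],[0,0,0,0,0,0]]]' 0; python3 go.py 0.501 0.135 0.24 -7.2; python3 -c "
from h import *
shot('wrist','w1')"
```

```text
clock: 2.48
eef_pos: [0.5017, 0.033, 0.2194]
tool_rot: [0.999, 0.011, -0.004, -0.041]
ft_force: [-0.6, -0.2, 1.0]
grip_width: 0.0002
t 2.48 pos [0.5017 0.033  0.2194] F [-0.6 -0.2  1. ] w 0.0002
to go, tool axes: [ 0.0013 -0.1033 -0.0122] turn [-4.64  0.76  8.41]
```

View pics/w1.png

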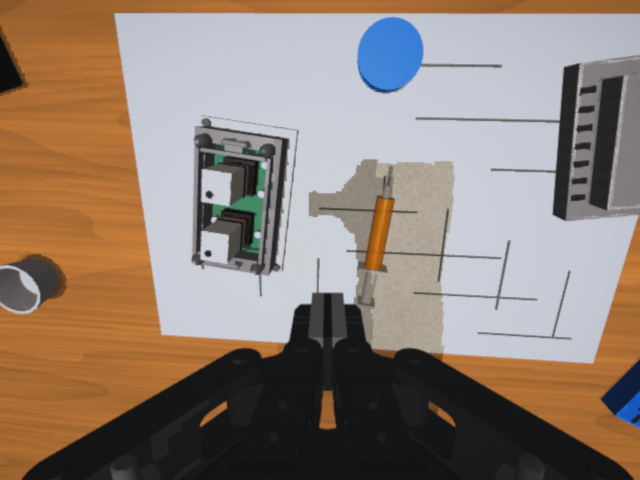

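The wrist view shows both relay tops at about (222,187) and (221,243), and the box at (240,200). The last move didn't arrive, so I'll check the joints.

```bash
python3 -c "
from h import *
o=bot.get_obs();print(o['joint_pos'].round(3),o['joint_vel'].round(3))"
python3 -m jog '[[[0,-0.03,0,0,0,0],[0,0,0,0,0,0]]]' 0; python3 -c "
from h import *
o=bot.get_obs();print(o['joint_pos'].round(3),o['joint_vel'].round(3))"; python3 go.py 0.501 0.135 0.22 -7.2
```

```text
[ 0.016  0.256 -0.008  1.315  0.081  3.137] [-0.003 -0.019 -0.003  0.005  0.001  0.01 ]
clock: 2.78
eef_pos: [0.5001, 0.0483, 0.2229]
tool_rot: [0.999, 0.021, -0.005, -0.046]
ft_force: [-0.0, -0.0, 0.4]
grip_width: -0.0004
[ 4.000e-02  2.540e-01 -2.000e-03  1.322e+00  9.300e-02  3.140e+00] [-0.016 -0.009 -0.01   0.004 -0.014 -0.004]
t 2.77 pos [0.5001 0.0483 0.2229] F [-0.  -0.   0.4] w -0.0004
to go, tool axes: [ 0.0046 -0.0859  0.0109] turn [-5.28  0.88  9.59]
```

Joint 6 is at its limit, so I'll use the half-turn yaw (172.8°) instead: turn back by about 17 rows.

```bash
python3 -m jog '[[[0,0,0,0,0,-10.6],[0,0,0,0,0,-10.6],[0,0,0,0,0,-10.6],[0,0,0,0,0,-10.6],[0,0,0,0,0,-10.6],[0,0,0,0,0,-10.6],[0,0,0,0,0,-10.6],[0,0,0,0,0,-10.6],[0,0,0,0,0,-10.6],[0,0,0,0,0,-10.6],[0,0,0,0,0,-10.6],[0,0,0,0,0,-10.6]]]' 0;  python3 -m jog '[[[0,0,0,0,0,-10.6],[0,0,0,0,0,-10.6],[0,0,0,0,0,-10.6],[0,0,0,0,0,0]]]' 0; python3 go.py 0.501 0.135 0.22 172.8
```

```text
clock: 4.28
eef_pos: [0.4966, 0.0483, 0.228]
tool_rot: [0.41, 0.911, 0.039, -0.021]
ft_force: [0.8, -0.0, -0.5]
grip_width: 0.0001
clock: 4.78
eef_pos: [0.4955, 0.0482, 0.2296]
tool_rot: [0.142, 0.989, 0.043, -0.008]
ft_force: [-0.8, -0.5, -0.3]
grip_width: -0.0
t 4.78 pos [0.4955 0.0482 0.2296] F [-0.8 -0.5 -0.3] w -0.0
to go, tool axes: [0.0187 0.0837 0.0171] turn [ 4.9  -1.25 -9.12]
```

```bash
python3 -m jog '[[[0,0,0,4.9,-1.2,-9],[0,0,0,0,0,0]]]' 0; python3 go.py 0.501 0.135 0.22 172.8
```

```text
clock: 5.03
eef_pos: [0.4952, 0.0478, 0.2301]
tool_rot: [0.065, 0.998, -0.001, 0.0]
ft_force: [-0.3, -0.1, -0.1]
grip_width: -0.0001
t 5.03 pos [0.4952 0.0478 0.2301] F [-0.3 -0.1 -0.1] w -0.0001
to go, tool axes: [0.0057 0.0872 0.0099] turn [-0.1   0.01 -0.3 ]
```

```bash
python3 -c "
from h import *
T=lambda u,v:('top0',(212+u/4-.375,217+v/4-.375))
print(tri(T(184,96),('w1',(222,184))),tri(T(172,193),('w1',(221,242))))"
python3 -m jog '[[[0,0.045,0.01,0,0,0],[0.005,0.042,0.01,0,0,0],[0,0,0,0,0,0]]]' 0; python3 go.py 0.526 0.1325 0.11 172.8
```

```text
(array([0.52725964, 0.13622686, 0.06233249]), np.float64(0.0010796420889319853)) (array([0.47586735, 0.14137725, 0.06454358]), np.float64(0.0015752706951993672))
clock: 5.4
eef_pos: [0.5025, 0.1358, 0.21]
tool_rot: [0.073, 0.997, 0.001, 0.0]
ft_force: [0.2, -1.1, -0.9]
grip_width: -0.0
t 5.4 pos [0.5025 0.1358 0.21  ] F [ 0.2 -1.1 -0.9] w -0.0
to go, tool axes: [-0.0236  0.0001  0.1   ] turn [ 0.08  0.05 -1.22]
```

```bash
python3 -m jog '[[[-0.0235,0,0.05,0,0,-1.2],[0,0,0.048,0,0,0],[0,0,0,0,0,0]]]' 0; python3 go.py 0.526 0.133 0.077 172.8;python3 -c "
from h import *
shot('side','s2');i=cv2.imread('pics/s2.png')[180:360,180:420];shot('wrist','w2');j=cv2.imread('pics/w2.png');cv2.imwrite('pics/c2.png',np.hstack([cv2.resize(i,(400,300)),cv2.resize(j,(400,300))]))"
```

```text
clock: 5.78
eef_pos: [0.528, 0.1308, 0.1121]
tool_rot: [0.068, 0.998, 0.002, 0.002]
ft_force: [0.3, -0.6, 0.9]
grip_width: 0.0001
t 5.78 pos [0.528  0.1308 0.1121] F [ 0.3 -0.6  0.9] w 0.0001
to go, tool axes: [0.0024 0.0018 0.0351] turn [ 0.22  0.25 -0.55]
```

View pics/c2.png

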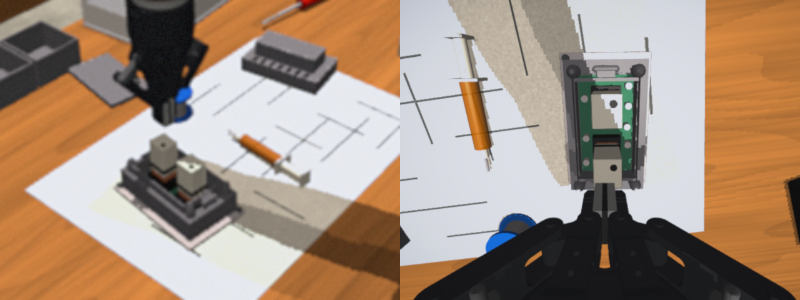

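The tip stands over the far-side relay (left panel, about (162,140)), and the wrist view lines up with the box. Now to press it down.

```bash
python3 -m jog '[[[0.002,0.002,0.02,0.2,0.2,-0.5],[0,0,0.008,0,0,0],[0,0,0.004,0,0,0],[0,0,0.004,0,0,0],[0,0,0.004,0,0,0]]]' 0; python3 go.py 0.526 0.133 0.077 172.8
```

```text
clock: 6.5
eef_pos: [0.5375, 0.1348, 0.0858]
tool_rot: [0.065, 0.998, 0.004, 0.013]
ft_force: [0.2, -0.1, -0.3]
grip_width: 0.0002
t 6.5 pos [0.5375 0.1348 0.0858] F [ 0.2 -0.1 -0.3] w 0.0002
to go, tool axes: [ 0.0114 -0.0033  0.0085] turn [ 0.6   1.5  -0.23]
```

```bash
python3 -m jog '[[[0.011,-0.003,-0.004,0.6,1.5,-0.2],[0,0,0,0,0,0]]]' 0; python3 go.py 0.526 0.133 0.077 172.8;python3 -m jog '[[[0,0,0.004,0,0,0],[0,0,0.004,0,0,0],[0,0,0,0,0,0]]]' 0; python3 go.py 0.526 0.133 0.077 172.8
```

```text
clock: 6.75
eef_pos: [0.5251, 0.1331, 0.0898]
tool_rot: [0.063, 0.998, -0.0, -0.001]
ft_force: [0.1, -0.0, 0.7]
grip_width: 0.0002
t 6.75 pos [0.5251 0.1331 0.0898] F [ 0.1 -0.   0.7] w 0.0002
to go, tool axes: [-0.001   0.0001  0.0128] turn [-0.06 -0.13 -0.02]
clock: 7.12
eef_pos: [0.5254, 0.1332, 0.0821]
tool_rot: [0.063, 0.998, -0.0, -0.001]
ft_force: [-0.0, -0.5, -0.1]
grip_width: 0.0001
t 7.12 pos [0.5254 0.1332 0.0821] F [-0.  -0.5 -0.1] w 0.0001
to go, tool axes: [-0.0007 -0.0001  0.0051] turn [-0.03 -0.07 -0.02]
```

```bash
for i in 1 2; do python3 -m jog '[[[0,0,0.003,0,0,0],[0,0,0,0,0,0]]]' 0; python3 go.py 0.526 0.133 0.077 172.8; done
```

```text
clock: 7.38
eef_pos: [0.5255, 0.1333, 0.0793]
tool_rot: [0.063, 0.998, -0.0, -0.0]
ft_force: [-0.7, 0.1, -0.1]
grip_width: 0.0005
t 7.38 pos [0.5255 0.1333 0.0793] F [-0.7  0.1 -0.1] w 0.0005
to go, tool axes: [-0.0006 -0.0002  0.0023] turn [-0.02 -0.05 -0.01]
clock: 7.62
eef_pos: [0.5258, 0.1334, 0.0771]
tool_rot: [0.063, 0.998, 0.0, 0.0]
ft_force: [0.2, 0.8, 1.5]
grip_width: -0.0002
t 7.62 pos [0.5258 0.1334 0.0771] F [0.2 0.8 1.5] w -0.0002
to go, tool axes: [-0.0002 -0.0003  0.0001] turn [ 0.    0.01 -0.01]
```

```bash
for i in 1 2; do python3 -m jog '[[[0,0,0.003,0,0,0]]]' 0; done; python3 go.py 0.526 0.133 0.077 172.8
```

```text
clock: 7.75
eef_pos: [0.5262, 0.1335, 0.0768]
tool_rot: [0.063, 0.998, 0.0, 0.001]
ft_force: [-11.6, -3.1, 31.8]
grip_width: 0.0002
clock: 7.88
eef_pos: [0.5261, 0.1334, 0.0769]
tool_rot: [0.063, 0.998, 0.001, 0.002]
ft_force: [-10.0, -2.5, 23.5]
grip_width: 0.0001
t 7.88 pos [0.5261 0.1334 0.0769] F [-10.   -2.5  23.5] w 0.0001
to go, tool axes: [ 0.0001 -0.0004 -0.0001] turn [ 0.08  0.18 -0.02]
```

```bash
python3 -c "
from h import *
shot('side','s3');i=cv2.imread('pics/s3.png')[225:345,210:370];cv2.imwrite('pics/c3.png',cv2.resize(i,(800,600),interpolation=cv2.INTER_CUBIC))"
```

```text
(no output)
```

View pics/c3.png

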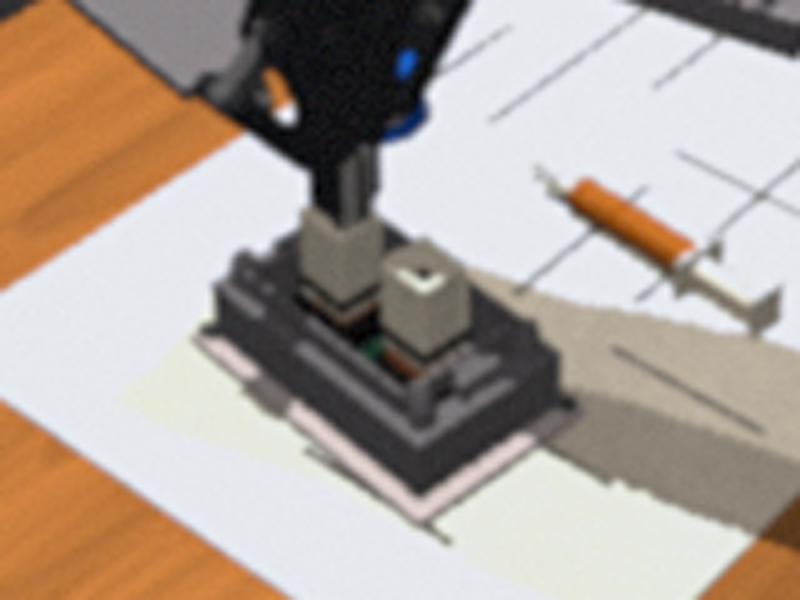

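The tip is on the relay, hard-stopped at z = 0.077 with 24–32 N, so this relay is home. Next, the other one.

```bash
python3 -m jog '[[[0,0,-0.02,0,0,0],[0,0,0,0,0,0]]]' 0; python3 go.py 0.4755 0.139 0.097 172.8; python3 -m jog '[[[0.025,0,0,0,0,0],[0.025,0,0,0,0,0],[0,0,0,0,0,0]]]' 0;python3 go.py 0.4755 0.139 0.09 172.8
```

```text
clock: 8.18
eef_pos: [0.5261, 0.1334, 0.0975]
tool_rot: [0.063, 0.998, 0.001, 0.002]
ft_force: [-0.7, 1.3, 0.2]
grip_width: -0.0001
t 8.18 pos [0.5261 0.1334 0.0975] F [-0.7  1.3  0.2] w -0.0001
to go, tool axes: [ 0.0509 -0.0008  0.0002] turn [ 0.09  0.24 -0.02]
clock: 8.55
eef_pos: [0.4742, 0.1393, 0.0938]
tool_rot: [0.063, 0.998, -0.0, 0.0]
ft_force: [0.5, -0.4, -0.6]
grip_width: 0.0
t 8.55 pos [0.4742 0.1393 0.0938] F [ 0.5 -0.4 -0.6] w 0.0
to go, tool axes: [-0.0013 -0.0001  0.0038] turn [ 0.    0.03 -0.05]
```

```bash
python3 -m jog '[[[-0.001,0,0.005,0,0,0],[0,0,0.004,0,0,0],[0,0,0,0,0,0],[0,0,0.004,0,0,0],[0,0,0,0,0,0]]]' 0;python3 go.py 0.4755 0.139 0.077 172.8;python3 -m jog '[[[0,0,0.003,0,0,0],[0,0,0,0,0,0],[0,0,0.003,0,0,0]]]' 0;python3 -m jog '[[[0,0,0.003,0,0,0]]]' 0;python3 go.py 0.4755 0.139 0.077 172.8
```

```text
clock: 9.18
eef_pos: [0.4773, 0.1389, 0.079]
tool_rot: [0.064, 0.998, -0.0, 0.0]
ft_force: [0.3, 0.1, 0.1]
grip_width: -0.0003
t 9.18 pos [0.4773 0.1389 0.079 ] F [0.3 0.1 0.1] w -0.0003
to go, tool axes: [ 0.0018 -0.0001  0.002 ] turn [-0.    0.02 -0.11]
clock: 9.55
eef_pos: [0.479, 0.1392, 0.0768]
tool_rot: [0.064, 0.998, 0.001, 0.002]
ft_force: [-10.5, -2.4, 34.6]
grip_width: -0.0001
clock: 9.68
eef_pos: [0.479, 0.1392, 0.0768]
tool_rot: [0.064, 0.998, 0.001, 0.003]
ft_force: [-10.1, -2.4, 27.1]
grip_width: 0.0001
t 9.68 pos [0.479  0.1392 0.0768] F [-10.1  -2.4  27.1] w 0.0001
to go, tool axes: [ 0.0034 -0.0006 -0.0002] turn [ 0.13  0.33 -0.13]
```

Both relays are on their hard stops. Lifting, opening and heading to the cover, with yaw 187.1°.

```bash
python3 -m jog '[[[0,0,-0.06,0,0,0],[0,0,-0.06,0,0,0],[0,0,0,0,0,-7],[0,0,0,0,0,-7],[0,0,0,0,0,0]]]' 0.0854; python3 go.py 0.5655 -0.199 0.2 187.1
```

```text
clock: 10.3
eef_pos: [0.4792, 0.1391, 0.2003]
tool_rot: [-0.061, 0.998, 0.001, 0.005]
ft_force: [-0.4, 0.8, 0.4]
grip_width: 0.0852
t 10.3 pos [0.4792 0.1391 0.2003] F [-0.4  0.8  0.4] w 0.0852
to go, tool axes: [-0.0443 -0.3461  0.0004] turn [ 0.05  0.52 -0.08]
```

```bash
python3 -m jog '[[[-0.007,-0.055,0,0,0.5,0],[-0.007,-0.055,0,0,0,0],[-0.007,-0.055,0,0,0,0],[-0.007,-0.055,0,0,0,0],[-0.007,-0.055,0,0,0,0],[-0.007,-0.055,0,0,0,0],[0,0,0,0,0,0]]]'; python3 go.py 0.5655 -0.199 0.2 187.1
```

```text
clock: 11.18
eef_pos: [0.5627, -0.1919, 0.1946]
tool_rot: [-0.056, 0.998, 0.001, -0.002]
ft_force: [0.1, 1.2, -0.5]
grip_width: 0.0854
t 11.18 pos [ 0.5627 -0.1919  0.1946] F [ 0.1  1.2 -0.5] w 0.0854
to go, tool axes: [-0.002  -0.0073 -0.0055] turn [ 0.17 -0.21 -0.69]
```

```bash
python3 -m jog '[[[-0.002,-0.007,0,0.2,-0.2,-0.7],[0,0,0,0,0,0]]]'; python3 go.py 0.5655 -0.199 0.2 187.1; python3 -c "
from h import *
shot('wrist','w4')"
```

```text
clock: 11.42
eef_pos: [0.5649, -0.1979, 0.1932]
tool_rot: [-0.062, 0.998, 0.0, -0.001]
ft_force: [0.4, -0.3, 0.1]
grip_width: 0.0852
t 11.43 pos [ 0.5649 -0.1979  0.1932] F [ 0.4 -0.3  0.1] w 0.0852
to go, tool axes: [-0.0004 -0.0012 -0.0068] turn [ 0.05 -0.12 -0.01]
```

View pics/w4.png

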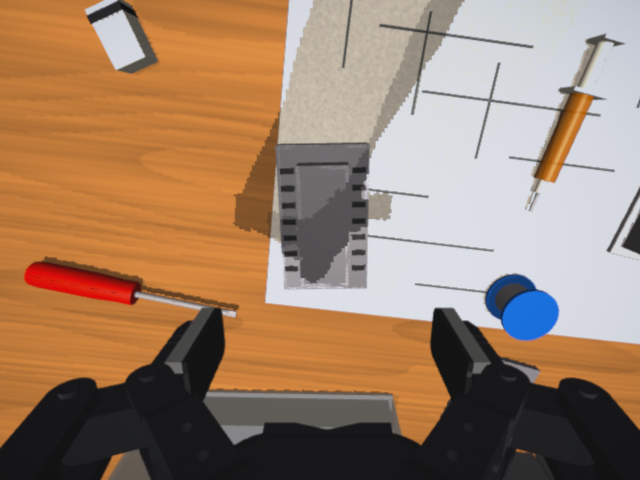

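The cover's raised top is at about (297,164), (351,163), (348,286) and (298,286), between the fingers. The spool is at (525,305) and the driver shaft at (190,305).

```bash
python3 -c "
from h import *
c=[(297,164),(351,163),(348,286),(298,286)]
p=np.array([atz('w4',q,.05) for q in c]);print(p,p.mean(0));d=p[0]+p[1]-p[2]-p[3];print(np.degrees(np.arctan2(d[1],d[0])),np.linalg.norm(d)/2)
c=[(277,145),(368,145)]
print([atz('w4',q,.025) for q in c])
print(tri(('w4',(323.5,224.7)),('top0',(365+208.5/4-.375,183+148.5/4-.375))))
for P in [[.60,-.115,.1],[.62,-.15,.02]]:pass
print('spool',atz('w4',(529,314),.04),'driver tip',atz('w4',(235,312),.008))
"
```

```text
[[ 0.51945666 -0.22778591  0.05      ]
 [ 0.51347239 -0.18584078  0.05      ]
 [ 0.61858283 -0.17325326  0.05      ]
 [ 0.62396775 -0.21667872  0.05      ]] [ 0.56886991 -0.20088967  0.05      ]
-173.55090868683584 0.10547822332990289
[array([ 0.50881969, -0.24768877,  0.025     ]), array([ 0.49940638, -0.17186367,  0.025     ])]
(array([ 0.56746152, -0.20058937,  0.04240379]), np.float64(0.0014908508144906795))
spool [ 0.63079508 -0.00087291  0.04      ] driver tip [ 0.6813625  -0.27933359  0.008     ]
```

```bash
python3 -m jog '[[[-0.002,-0.003,0.04,0,0,0],[0,0,0.04,0,0,0],[0,0,0.04,0,0,0],[0,0,0,0,0,0]]]'; python3 go.py 0.567 -0.2 0.029 186.8
```

```text
clock: 11.98
eef_pos: [0.5686, -0.1948, 0.0733]
tool_rot: [-0.065, 0.998, 0.0, 0.001]
ft_force: [0.1, 0.6, 1.2]
grip_width: 0.0852
t 11.97 pos [ 0.5686 -0.1948  0.0733] F [0.1 0.6 1.2] w 0.0852
to go, tool axes: [ 0.0023 -0.0049  0.0443] turn [-0.    0.11  0.7 ]
```

```bash
python3 -m jog '[[[0.002,-0.005,0.02,0,0,0.7],[0,0,0.02,0,0,0],[0,0,0,0,0,0]]]'; python3 go.py 0.567 -0.2 0.029 186.8
```

```text
clock: 12.35
eef_pos: [0.5715, -0.1987, 0.0391]
tool_rot: [-0.061, 0.998, -0.002, 0.005]
ft_force: [-0.3, -0.8, 0.1]
grip_width: 0.0855
t 12.35 pos [ 0.5715 -0.1987  0.0391] F [-0.3 -0.8  0.1] w 0.0855
to go, tool axes: [ 0.0047 -0.0007  0.0101] turn [-0.21  0.56  0.19]
```

```bash
python3 -m jog '[[[0.0045,-0.001,0.008,-0.2,0.5,0],[0,0,0,0,0,0]]]'; python3 go.py 0.567 -0.2 0.029 186.8;python3 -m jog '[[[0,0,0,0,0,0],[0,0,0,0,0,0],[0,0,0,0,0,0],[0,0,0,0,0,0],[0,0,0,0,0,0],[0,0,0,0,0,0]]]' 0.02; python3 go.py 0.567 -0.2 0.029 186.8
python3 -c "
from h import *
shot('side','s5');i=cv2.imread('pics/s5.png')[150:270,280:440];cv2.imwrite('pics/c5.png',cv2.resize(i,(800,600),interpolation=cv2.INTER_CUBIC))"
```

```text
clock: 12.6
eef_pos: [0.5693, -0.2004, 0.0344]
tool_rot: [-0.062, 0.998, -0.001, 0.003]
ft_force: [-0.7, -0.9, 0.2]
grip_width: 0.0853
t 12.6 pos [ 0.5693 -0.2004  0.0344] F [-0.7 -0.9  0.2] w 0.0853
to go, tool axes: [0.0022 0.0007 0.0054] turn [-0.13  0.3   0.25]
clock: 13.35
eef_pos: [0.5705, -0.201, 0.0366]
tool_rot: [-0.061, 0.998, -0.002, 0.004]
ft_force: [-0.0, -0.1, 0.9]
grip_width: 0.0406
t 13.35 pos [ 0.5705 -0.201   0.0366] F [-0.  -0.1  0.9] w 0.0406
to go, tool axes: [0.0034 0.0014 0.0075] turn [-0.22  0.48  0.24]
```

View pics/c5.png

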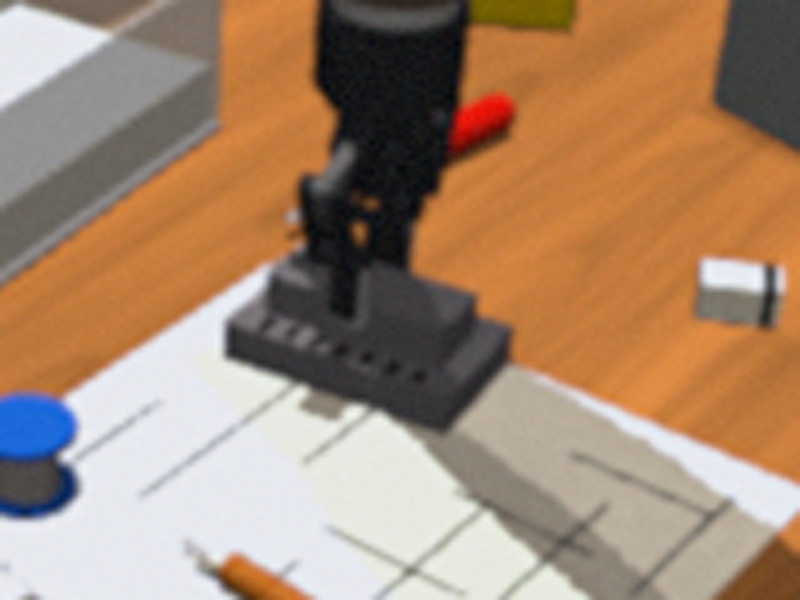

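Gripped (0.0406 m), but shallow: the TCP is at 0.0366. I'll reopen a little, go lower and re-centre, then close again.

```bash
python3 -m jog '[[[0,0,0,0,0,0],[0,0,0,0,0,0],[0.003,0.001,0.004,-0.2,0.5,0.2],[0,0,0.004,0,0,0]]]' 0.058; python3 go.py 0.567 -0.2 0.027 186.8
```

```text
clock: 13.9
eef_pos: [0.5674, -0.2004, 0.0282]
tool_rot: [-0.06, 0.998, -0.0, -0.0]
ft_force: [-0.0, 0.7, -0.2]
grip_width: 0.0582
t 13.9 pos [ 0.5674 -0.2004  0.0282] F [-0.   0.7 -0.2] w 0.0582
to go, tool axes: [0.0003 0.0004 0.0012] turn [-0.01 -0.04  0.03]
```

```bash
python3 -m jog '[[[0,0,0.003,0,0,0],[0,0,0,0,0,0]]]' ; python3 go.py 0.567 -0.2 0.024 186.8;python3 -m jog '[[[0,0,0.002,0,0,0],[0,0,0,0,0,0]]]' ; python3 go.py 0.567 -0.2 0.024 186.8
```

```text
clock: 14.15
eef_pos: [0.5668, -0.2002, 0.0241]
tool_rot: [-0.06, 0.998, 0.0, -0.001]
ft_force: [0.1, -0.5, -0.2]
grip_width: 0.0577
t 14.15 pos [ 0.5668 -0.2002  0.0241] F [ 0.1 -0.5 -0.2] w 0.0577
to go, tool axes: [-0.0002  0.0002  0.0001] turn [ 0.02 -0.11  0.03]
clock: 14.4
eef_pos: [0.5669, -0.2002, 0.022]
tool_rot: [-0.06, 0.998, 0.0, -0.001]
ft_force: [-0.9, -0.3, -0.1]
grip_width: 0.0577
t 14.4 pos [ 0.5669 -0.2002  0.022 ] F [-0.9 -0.3 -0.1] w 0.0577
to go, tool axes: [-0.0001  0.0002 -0.002 ] turn [ 0.02 -0.11  0.02]
```

```bash
python3 -m jog '[[[0,0,0,0,0,0],[0,0,0,0,0,0],[0,0,0,0,0,0]]]' 0.02; python3 go.py 0.567 -0.2 0.024 186.8
```

```text
clock: 14.78
eef_pos: [0.5679, -0.2009, 0.0238]
tool_rot: [-0.059, 0.998, -0.001, 0.0]
ft_force: [0.1, -0.6, -1.7]
grip_width: 0.041
t 14.78 pos [ 0.5679 -0.2009  0.0238] F [ 0.1 -0.6 -1.7] w 0.041
to go, tool axes: [ 0.0008  0.001  -0.0002] turn [-0.09  0.03  0.02]
```

```bash
python3 -m jog '[[[0,0,0,0,0,0],[0,0,-0.02,0,0,0],[0,0,-0.04,0,0,0],[0,0,-0.04,0,0,0],[0,0,0,0,0,0]]]' 0.02; python3 go.py 0.5015 0.135 0.13 172.8
```

```text
clock: 15.4
eef_pos: [0.5662, -0.2001, 0.1237]
tool_rot: [-0.06, 0.998, 0.0, -0.002]
ft_force: [0.8, -0.2, -1.7]
grip_width: 0.0407
t 15.4 pos [ 0.5662 -0.2001  0.1237] F [ 0.8 -0.2 -1.7] w 0.0407
to go, tool axes: [ 0.0245  0.3404 -0.0058] turn [ 0.03 -0.28 14.02]
```

```bash
python3 -m jog '[[[0,0,-0.045,0,0,0],[0.003,0.05,0,0,0,5],[0.003,0.052,0,0,0,5],[0.003,0.052,0,0,0,4],[0.003,0.052,0,0,0,0],[0.003,0.052,0,0,0,0],[0.003,0.052,0,0,0,0],[0,0,0,0,0,0]]]' 0.02; python3 go.py 0.5015 0.135 0.165 172.8
```

```text
clock: 16.4
eef_pos: [0.5606, 0.1173, 0.1592]
tool_rot: [0.068, 0.998, 0.0, -0.01]
ft_force: [-0.3, -0.1, -1.5]
grip_width: 0.0409
t 16.4 pos [0.5606 0.1173 0.1592] F [-0.3 -0.1 -1.5] w 0.0409
to go, tool axes: [ 0.0611  0.0094 -0.0046] turn [-0.05 -1.16 -0.66]
```

```bash
python3 -m jog '[[[0.03,0.005,-0.003,0,-1,-0.6],[0.03,0.005,0,0,0,0],[0,0,0,0,0,0]]]' 0.02; python3 go.py 0.5015 0.135 0.165 172.8
```

```text
clock: 16.77
eef_pos: [0.4987, 0.1335, 0.1583]
tool_rot: [0.063, 0.998, -0.002, -0.005]
ft_force: [-0.3, -0.2, 0.1]
grip_width: 0.0411
t 16.77 pos [0.4987 0.1335 0.1583] F [-0.3 -0.2  0.1] w 0.0411
to go, tool axes: [-0.0025  0.0018 -0.0067] turn [-0.3  -0.54 -0.06]
```

```bash
python3 -m jog '[[[-0.0025,0.002,0,-0.3,-0.5,0],[0,0,0,0,0,0]]]' 0.02;python3 go.py 0.5015 0.135 0.165 172.8; python3 -c "
from h import *
shot('side','s6');shot('wrist','w6');i=cv2.imread('pics/s6.png')[200:350,215:375];j=cv2.imread('pics/w6.png')
cv2.imwrite('pics/c6.png',np.hstack([cv2.resize(j,(400,600))*0,cv2.resize(i,(400,600))*0])) if 0 else None
cv2.imwrite('pics/c6.png',np.hstack([cv2.resize(i,(400,375),interpolation=cv2.INTER_CUBIC),cv2.resize(j[80:380,150:470],(400,375),interpolation=cv2.INTER_CUBIC)]))"
```

```text
clock: 17.02
eef_pos: [0.5024, 0.1338, 0.1575]
tool_rot: [0.064, 0.998, -0.0, -0.0]
ft_force: [0.3, -0.2, -0.6]
grip_width: 0.0407
t 17.02 pos [0.5024 0.1338 0.1575] F [ 0.3 -0.2 -0.6] w 0.0407
to go, tool axes: [ 0.001   0.0011 -0.0075] turn [-0.03 -0.02 -0.18]
```

View pics/c6.png

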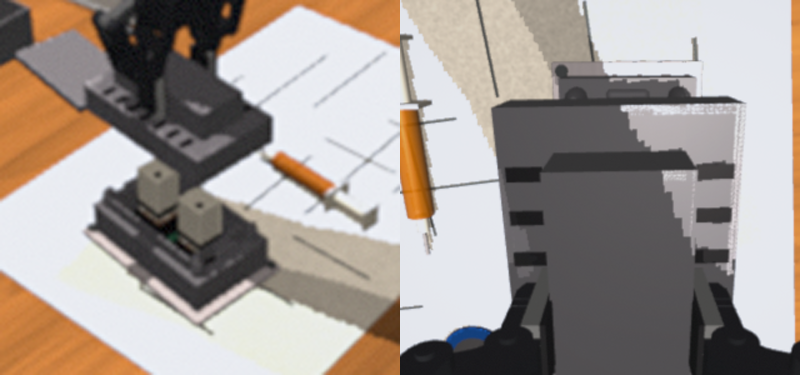

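The wrist view shows the cover level in the grip and in line with the box. Box posts are at crop (577,95) and (679,94). Cover shoulder corners are at (495,104) and (745,104), and block corners at (543,170) and (697,170). Both relays stand at equal height.

```bash
python3 -c "
from h import *
W=lambda X,Y:('w6',(150+(X-400)/1.25,80+Y/1.25))
S=lambda X,Y:('side0' if 0 else 's6',(215+X/2.5,200+Y/2.5))
a=atz(*W(543,170),.1837);b=atz(*W(697,170),.1837);print('block',a,b,np.linalg.norm(a-b))
a2=atz(*W(495,104),.1587);b2=atz(*W(745,104),.1587);print('should',a2,b2,np.linalg.norm(a2-b2))
p=atz(*W(577,95),.056);q=atz(*W(679,94),.056);print('posts',p,q,np.linalg.norm(p-q))
ux=np.array([np.cos(np.radians(-7.2)),np.sin(np.radians(-7.2))])
print('cover ctr',(a+b)[:2]/2+ux*.052,(a2+b2)[:2]/2+ux*.0665)
print('box ctr wrist',(p+q)[:2]/2+ux*.0558)
for m,n in((a,b),(a2,b2),(p,q)):
  d=m-n;print(np.degrees(np.arctan2(d[1],d[0])))
"
```

```text
block [0.45022966 0.11886678 0.1837    ] [0.45553985 0.15991579 0.1837    ] 0.04139105619847145
should [0.43323094 0.10259103 0.1587    ] [0.44323081 0.17978489 0.1587    ] 0.07783886499181551
posts [0.44150284 0.11721741 0.056     ] [0.44796459 0.17113952 0.056     ] 0.05430789881965184
cover ctr [0.50447472 0.13287396] [0.50420651 0.1328533 ]
box ctr wrist [0.50009372 0.13718487]
-97.3709653564014
-97.3811213065985
-96.83344333552549
```

```bash
python3 -m jog '[[[0.0032,0.0035,0.025,0,0,-0.2],[0,0,0.02,0,0,0],[0,0,0,0,0,0]]]' 0.02;python3 go.py 0.4988 0.1369 0.095 172.8
```

```text
clock: 17.5
eef_pos: [0.5017, 0.1372, 0.1119]
tool_rot: [0.064, 0.998, 0.0, 0.001]
ft_force: [-0.1, -0.6, -1.3]
grip_width: 0.0407
t 17.5 pos [0.5017 0.1372 0.1119] F [-0.1 -0.6 -1.3] w 0.0407
to go, tool axes: [ 0.0029 -0.0007  0.0169] turn [ 0.01  0.09 -0.08]
```

```bash
python3 -m jog '[[[0.003,-0.0005,0.012,0,0,0],[0,0,0,0,0,0],[0.001,0,0.003,0,0,0],[0,0,0,0,0,0]]]' 0.02;python3 go.py 0.4988 0.1369 0.095 172.8; python3 -c "
from h import *
shot('side','s7');shot('wrist','w7');i=cv2.imread('pics/s7.png')[220:340,215:375];j=cv2.imread('pics/w7.png')
cv2.imwrite('pics/c7.png',np.hstack([cv2.resize(i,(400,300),interpolation=cv2.INTER_CUBIC),cv2.resize(j[100:250,220:420],(400,300),interpolation=cv2.INTER_CUBIC)]))"
```

```text
clock: 18.0
eef_pos: [0.4992, 0.1373, 0.0979]
tool_rot: [0.064, 0.998, 0.001, 0.002]
ft_force: [0.8, 0.7, -1.4]
grip_width: 0.0411
t 18.0 pos [0.4992 0.1373 0.0979] F [ 0.8  0.7 -1.4] w 0.0411
to go, tool axes: [ 0.0004 -0.0005  0.0029] turn [ 0.08  0.27 -0.12]
```

View pics/c7.png

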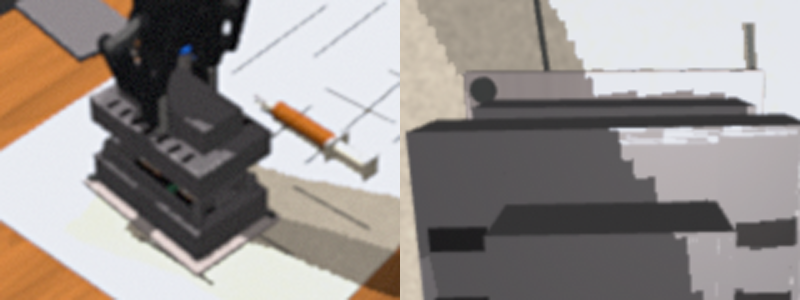

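The wrist crop shows the box rim's end edge at (470,104)–(757,103) and the cover shoulder edge at (408,130)–(800,130). The skirt sits just above the posts.

```bash
python3 -c "
from h import *
W=lambda X,Y:('w7',(220+(X-400)/2,100+Y/2))
ux=np.array([np.cos(np.radians(-7.2)),np.sin(np.radians(-7.2))])
z=.0979-.0238
for n,l,r,zz,L in(('block',(487,236),(738,232),z+.05,.052),('should',(408,131),(800,129),z+.025,.0665),('skirt',(437,118),(790,115),z,.0665),('rim',(470,104),(757,103),.036,.0665),('plate',(463,70),(764,70),.006,.075)):
  a=atz(*W(*l),zz);b=atz(*W(*r),zz);d=a-b;print(n,((a+b)[:2]/2+ux*L).round(4),np.linalg.norm(d).round(4),np.degrees(np.arctan2(d[1],d[0])).round(2))
"
```

```text
block [0.5019 0.1365] 0.0422 -96.4
should [0.5019 0.1348] 0.0764 -97.04
skirt [0.502  0.1366] 0.0804 -96.85
rim [0.5023 0.1366] 0.0798 -97.13
plate [0.503  0.1365] 0.0945 -97.32
```

The cover and box centres agree within about 1 mm. Lowering onto the posts.

```bash
python3 -m jog '[[[0,0,0.008,0,0.2,0],[0,0,0,0,0,0],[0,0,0.006,0,0,0],[0,0,0,0,0,0]]]' 0.02;python3 go.py 0.4992 0.1373 0.06 172.8; python3 -m jog '[[[0,0,0.005,0,0,0],[0,0,0,0,0,0],[0,0,0.004,0,0,0],[0,0,0,0,0,0]]]' 0.02;python3 go.py 0.4992 0.1373 0.06 172.8
```

```text
clock: 18.6
eef_pos: [0.4999, 0.1375, 0.0834]
tool_rot: [0.064, 0.998, 0.001, 0.001]
ft_force: [-0.4, 0.3, -1.0]
grip_width: 0.0406
t 18.6 pos [0.4999 0.1375 0.0834] F [-0.4  0.3 -1. ] w 0.0406
to go, tool axes: [ 0.0007 -0.0003  0.0234] turn [ 0.11  0.12 -0.12]
clock: 19.1
eef_pos: [0.4999, 0.1375, 0.0737]
tool_rot: [0.064, 0.998, 0.001, 0.001]
ft_force: [0.1, -0.2, -1.6]
grip_width: 0.0413
t 19.1 pos [0.4999 0.1375 0.0737] F [ 0.1 -0.2 -1.6] w 0.0413
to go, tool axes: [ 0.0007 -0.0003  0.0137] turn [ 0.11  0.12 -0.11]
```

Down between the posts with no contact force. Now pressing through the clips.

```bash
for i in 1 2; do python3 -m jog '[[[0,0,0.003,0,0,0],[0,0,0.003,0,0,0],[0,0,0.003,0,0,0]]]' 0.02;python3 go.py 0.4995 0.1373 0.06 172.8;done
```

```text
clock: 19.48
eef_pos: [0.5016, 0.1378, 0.0674]
tool_rot: [0.064, 0.998, 0.001, 0.003]
ft_force: [-4.2, -0.7, 13.7]
grip_width: 0.0408
t 19.48 pos [0.5016 0.1378 0.0674] F [-4.2 -0.7 13.7] w 0.0408
to go, tool axes: [ 0.0021 -0.0008  0.0074] turn [ 0.19  0.36 -0.12]
clock: 19.85
eef_pos: [0.5012, 0.1382, 0.0611]
tool_rot: [0.064, 0.998, 0.002, 0.004]
ft_force: [1.2, 0.2, -5.3]
grip_width: 0.041
t 19.85 pos [0.5012 0.1382 0.0611] F [ 1.2  0.2 -5.3] w 0.041
to go, tool axes: [ 0.0016 -0.0011  0.0011] turn [ 0.28  0.41 -0.12]
```

Snapped (13.7 N, then negative). Now press to the stop with corrective tilt.

```bash
python3 -m jog '[[[0.0005,0,0.002,0.2,0.4,0],[0,0,0.002,0,0,0]]]' 0.02;python3 go.py 0.5005 0.1373 0.06 172.8; python3 -m jog '[[[0,0,0.002,0,0,0]]]' 0.02;python3 go.py 0.5005 0.1373 0.06 172.8
```

```text
clock: 20.1
eef_pos: [0.5012, 0.1382, 0.0595]
tool_rot: [0.064, 0.998, 0.0, 0.001]
ft_force: [-8.6, -1.7, 26.2]
grip_width: 0.0411
t 20.1 pos [0.5012 0.1382 0.0595] F [-8.6 -1.7 26.2] w 0.0411
to go, tool axes: [ 0.0006 -0.001  -0.0005] turn [ 0.05  0.07 -0.11]
clock: 20.23
eef_pos: [0.5012, 0.1382, 0.0595]
tool_rot: [0.064, 0.998, 0.0, 0.001]
ft_force: [-6.2, -0.8, 15.7]
grip_width: 0.041
t 20.23 pos [0.5012 0.1382 0.0595] F [-6.2 -0.8 15.7] w 0.041
to go, tool axes: [ 0.0006 -0.001  -0.0005] turn [ 0.05  0.1  -0.11]
```

```bash
python3 -c "
from h import *
shot('side','s8');i=cv2.imread('pics/s8.png')[230:350,220:380];cv2.imwrite('pics/c8.png',cv2.resize(i,(800,600),interpolation=cv2.INTER_CUBIC))
for k in range(3):
  bot.camera('top');o=bot.get_obs();print(o['clock'],o['ft_force'].round(1),o['eef_pos'].round(4))"
```

```text
20.325 [-5.8 -1.3 15.8] [0.5012 0.1382 0.0595]
20.375 [-5.9 -1.2 15.8] [0.5012 0.1382 0.0595]
20.425 [-6.4 -1.4 16. ] [0.5013 0.1382 0.0595]
```

View pics/c8.png

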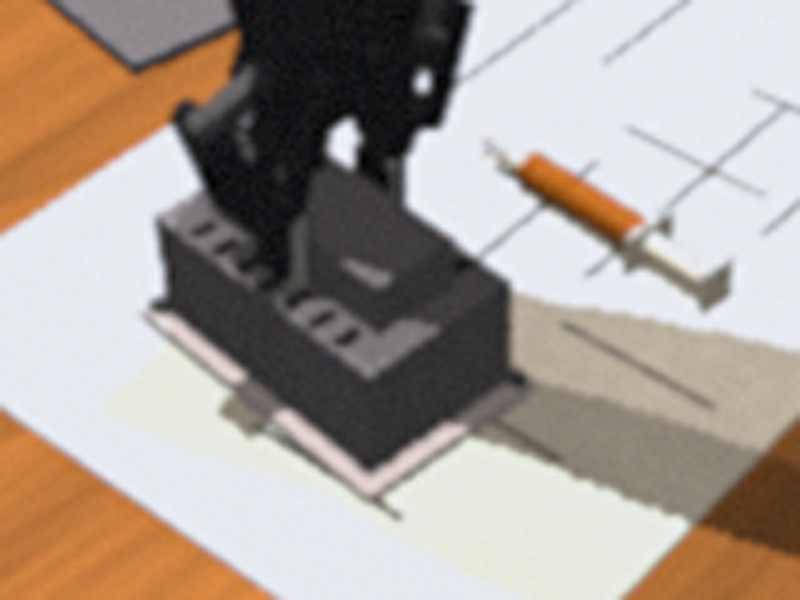

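The cover sits flush with no gap, and the push holds steady at about 16 N. Handing in.

```bash
python3 -c "
from h import *
bot.job_done();o=bot.get_obs();print(o['clock'],o['ft_force'].round(1),o['eef_pos'].round(4),o['grip_width'])"
```

```text
the job is handed in; nothing more can be done
the job is handed in; nothing more can be done
```

I pushed both relays home, snapped the grey cover onto the box, and handed the job in with the gripper still pressing down. No verdict is reported, and I could not read the force after handing in.

- **Relays:** Each stopped hard at a tip height of 77 mm, under 24–35 N, which matches the given home height.
- **Cover:** The clips resisted with about 14 N and then snapped. The tool stopped at 59.5 mm, against 59.8 mm expected for the cover being home. The last side picture shows it flush with no gap.
- **Final push:** It held steady at about 16 N until hand-in, with the grip still closed. There was also a side force of about 6 N.
- **Bystanders:** I touched none of the other things. I did not measure their positions again at the end.
- **Measurements that disagreed:** One wrist-plus-top measurement put the relay tops about 20 mm too low, because the tool was tilted when that picture was taken. I dropped that height and used the side-plus-top result instead.
- **Joint limit:** The last joint reached its range limit once early on (3.14 rad). I carried on with the half-turned grip.

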